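# Close up a row of shoe heels in the rail and lock it

## Task

Five shoe heels stand one behind the other in the aluminium rail: from the free end, push the whole row along as one train, without letting gaps open in it, until the first heel is fully home against the end stop and all five are closed up. Then push the keeper bar round until it lies square across the rail behind the last heel. Only push with the fingertips, lift or tip nothing, leave the burnisher, cup, hammer and tin where they are, and finish clear of everything.

Things in the scene. Friction and masses are not known exactly. Their poses are not given: they have to be found in the camera images.
- rail: Fixed aluminium channel on the table, 420 x 52 mm. Origin: middle of its underside, at table height; x runs along it to the end stop, y across, z up; the end at x = -210 mm is open. Channel floor 6 mm above the table, 44 mm wide; side walls 4 mm thick, tops 16 mm above the table. A low keeper lug sticks out to y = +60 mm at x = -30 mm.
- stop_face (a point): Middle of the inner face of the end stop (a dark steel block 40 mm high), at x = +190 mm of the rail, on the channel floor. With the row home, the heel origins lie 21, 63, 105, 147 and 189 mm from it along the rail, and the last heel's flat face 210 mm.
- heel1: D-shaped shoe heel of brown stacked layers, leather-brown top, 42 long x 40 wide x 34 mm high, about 60 g, loose in the channel. Origin: centre of its underside; x points to the end stop; flat face at its -x end, rounded back at +x. The first of the five, nearest the end stop; starts 60 to 120 mm short of it.
- heel2: D-shaped shoe heel of brown stacked layers, leather-brown top, 42 long x 40 wide x 34 mm high, about 60 g, loose in the channel. Origin: centre of its underside; x points to the end stop; flat face at its -x end, rounded back at +x. Second in the row.
- heel3: D-shaped shoe heel of brown stacked layers, leather-brown top, 42 long x 40 wide x 34 mm high, about 60 g, loose in the channel. Origin: centre of its underside; x points to the end stop; flat face at its -x end, rounded back at +x. Third in the row.
- heel4: D-shaped shoe heel of brown stacked layers, leather-brown top, 42 long x 40 wide x 34 mm high, about 60 g, loose in the channel. Origin: centre of its underside; x points to the end stop; flat face at its -x end, rounded back at +x. Fourth in the row.
- heel5: D-shaped shoe heel of brown stacked layers, leather-brown top, 42 long x 40 wide x 34 mm high, about 60 g, loose in the channel. Origin: centre of its underside; x points to the end stop; flat face at its -x end, rounded back at +x. Last of the row, farthest from the end stop; its flat face is free to be pushed.
- keeper (a joint): Steel keeper bar on edge, 8 mm thick, 18 to 38 mm above the table, turning level, over the walls. Rad, growing anticlockwise from above: 0 = beside the rail, parallel, pointing to its open end; negative = splayed outwards (starts -0.35 to -0.05); 1.57 (limit) = square across the rail, 6 mm behind the last heel of a row that is home. Friction 0.04 N m; stays where left.
- keeper_pivot (a point): Point on the keeper bar's pivot axis, 38 mm above the table, at x = -30 mm, y = +46 mm of the rail. The pivot boss is 18 mm across and 40 mm high.
- keeper_end (a point): Free end of the keeper bar, on its centre line at its top edge (38 mm above the table), 100 mm from the pivot.
- burnisher: Bystander: brass hand burnisher, bell-shaped, 52 mm across, 85 mm high, standing. Origin: centre of its foot.
- cup: Bystander: white paper cup, 70 mm across at the rim, 80 mm high. Origin: centre of its foot.
- hammer: Bystander: shoemaker's hammer lying on the table. Origin on its underside.
- tin: Bystander: plain metal tin, 66 mm across, 60 mm high. Origin: centre of its foot.
Mind the look-alikes: they are no part of the job. Leave any green look-alike of the heel4 alone. What is shaped like the heel5 but purple is not meant.

How it is judged:
On the way, in this order (a step that is already met when the one before it is completed fails the run):
1. the whole row is home against the end stop, the keeper bar still open (x of heel1 in the frame of rail above 0.165 m and x of heel2 in the frame of rail above 0.123 m and x of heel3 in the frame of rail above 0.081 m and x of heel4 in the frame of rail above 0.039 m and x of heel5 in the frame of rail above -0.003 m and value of joint keeper below 0.7 rad), for 0.2 s.
2. the keeper bar lies across the rail behind the row (x of heel1 in the frame of rail above 0.165 m and x of heel2 in the frame of rail above 0.123 m and x of heel3 in the frame of rail above 0.081 m and x of heel4 in the frame of rail above 0.039 m and x of heel5 in the frame of rail above -0.003 m and value of joint keeper above 1.45 rad), for 0.2 s.
At the end, for the whole second after the job is handed in: All five heels lie in the rail at rest, each within 4 mm of its place in a row closed up against the end stop, and the keeper bar stands across the rail (joint above 1.45 rad) (all of step 2 and z of each of heel1, heel2, heel3, heel4, heel5 in the frame of rail below 0.009 m and linear speed of each of heel1, heel2, heel3, heel4, heel5 below 0.01 m/s); the robot touches nothing.
It fails at once if a gap of more than 10 mm opens between two neighbouring heels (distance between heel1 and heel2 above 0.052 m or distance between heel2 and heel3 above 0.052 m or distance between heel3 and heel4 above 0.052 m or distance between heel4 and heel5 above 0.052 m).
It fails at once if a heel is lifted 8 mm or more off the channel floor, or tipped (z of any of heel1, heel2, heel3, heel4, heel5 in the frame of rail above 0.014 m or angle between any of heel1, heel2, heel3, heel4, heel5's own z axis and vertical above 0.3 rad).
It fails at once if a bystander is moved by more than 25 mm or tipped over (distance of any of burnisher, cup, hammer, tin from where it was at the start of the episode above 0.025 m or angle between any of burnisher, cup, hammer, tin's own z axis and vertical above 0.5 rad).
It also fails if it takes over 54 s, if anything falls off the work surface, if the arm or the gripper's body presses on something with over 40 N, if the wrist force passes 120 N, or if a joint passes its speed limit or range.

## Robot

A 6-joint arm with a two-finger parallel gripper is mounted at the origin on the work surface. World frame = base frame: x ahead of the robot, y to its left, z up, the work surface at z = 0. Lengths are in m, angles in rad, forces in N, time in s.
With the tool pointing down it reaches from about 0.35 to 0.975 m from the base axis. Payload 7.1 kg.
Tool frame: the origin (TCP) lies on the mounting face of the last link; the fingertips stand 182 mm ahead of it and the grasp point (between the pads) lies 163 mm ahead of it (env.nose_length is the distance from the TCP to the fingertips, in m); z points along the fingers, y is the direction in which the jaws open and shut (so a half turn about z gives the same grasp; the last joint's range is limited). The gripper opens to 88 mm and grips with 3 to 60 N. Pads are 20 mm wide; open, the fingers measure 115 mm over their backs; the gripper's body (75 mm by 178 mm) begins 61 mm behind the grasp point.
Start: joints at [1.204, 0.423, 1.63, -0, 1.089, -0.019], TCP at [0.213, 0.588, 0.405] pointing down, gripper open.
Joint ranges: [-3, 3], [-0.9, 2.11], [0.09, 2.58], [-1.31, 4.45], [0.11, 2.69], [-2.54, 2.54]. Speed limits (rad/s): [2.39, 2.39, 3.01, 3.14, 3.14, 3.14].

## Interface

Orientations are given as [roll, pitch, yaw] about the fixed x, y, z axes, in that order (R = Rz(yaw) Ry(pitch) Rx(roll)).
In Python, from rig import env gives the robot as it stands.
- The arm moves only by the tool play_rows, never from a script. Its argument "steps" is one flat list of numbers, 7 for each row, row after row: the turn, a rotation vector about the tool's x, y, z in rad, then the shift along the tool's x, y, z in cm, then the closure, from 0 (fully open) to 1 (shut). In form: [ax, ay, az, tx, ty, tz, grip, ax, ay, az, tx, ty, tz, grip, ...]. A call has 1 to 8 rows; each row is the pose to reach, as a shift and turn from the pose commanded when the call began, along the tool's axes at that moment; what a row does not reach only later rows make up. A row lasts 1/12 s, in which the tool goes at most 41.7 mm and 7.16 degrees, less where a joint would pass 70% of its speed; a pose out of reach is approached as far as the arm can. A call with a gripper value outside its range is refused whole. The fingers move at their own pace and stop on an object; "force" is the grip in N (left out, the last holds). Time passes only in rows, so rows that repeat a pose let the fingers close. It gives the time, the measured TCP pose, the force and the opening at its end, in the units of the state.
- env.sense(): the state, without advancing time (a new reading comes with each control period).
- env.capture(name): name is "scene" or "top"; returns the picture (480x640x3 uint8, blue, green, red); there is no depth.
- env.camera_model(name): a dict with "vfov" (degrees; the focal length in pixels is half the picture's height over the tangent of half this angle, whatever the lens; pixels are square), "cx", "cy" (the principal point, pixels), "k1" (the pictures are not rectified: a ray, as slopes to the right and down, at radius r is drawn at 1 + k1 r^2 times it, then the intrinsics apply), "rvec" (rotation vector, rad) and "tvec" (3), from world to camera coordinates, as OpenCV has them. Camera axes: x right, y down, z forward; pixel columns grow to the right and rows downward; lengths in m; the calibration is good to about 2 mm. A picture is of the moment at which its call begins. camera_model takes no time and is no camera call.
- env.finish_job(): hands the job in, once; it reports no verdict.
The state is a dict: "time_s": time; "q": joint angles; "dq": joint speeds; "joint_torque": joint torques, N m; "ee_pos": TCP position; "eef_rot": TCP orientation; "wrist_force": force on the tool from outside, world axes, zero at the start; "ft_torque": the same for the moment, N m; "gripper_width": finger opening in m.
Only numpy, scipy, OpenCV 4.12 (cv2) and the standard library are available. Lean on these libraries where they do the work, as an engineer would, in place of code of your own. Each camera call takes 0.05 s, during which the arm holds its last target. There are 200 camera calls.

## Working session

There is one attempt and no reset: what is moved stays moved. The work goes in short steps, Python scripts to look and compute and a tool call to move; the robot and the scene stay as the last step left them, time stands still between calls to the robot, and variables do not carry over. Pictures are saved under pics/ and viewed, about 8 in all and at most 12, crops included, and the job is handed in when it is done.

Besides the shell and the picture viewer there is one more tool, called after "Request:" by a JSON object that holds its "api" and its "payload", one argument or row to a line. play_rows: Moves the arm, as the interface text tells. Its arguments: {"type":"object","properties":{"steps":{"type":"array"},"force":{"type":"number"}},"required":["steps"]}

```bash
mkdir -p pics; ls; python3 - <<'E'
from rig import env
import cv2
for n in("scene","top"):
    cv2.imwrite(f"pics/{n}0.png",env.capture(n)); print(n,env.camera_model(n))
print(env.sense(),env.nose_length)
E
```

```text
pics
scene {'vfov': 57.53939981741666, 'cx': 315.35697800417034, 'cy': 240.3604463660785, 'k1': -0.08909014395545108, 'rvec': array([ 1.92008734,  1.41704305, -0.64978189]), 'tvec': array([-0.294534  , -0.315809  ,  1.28582076])}
top {'vfov': 47.8462365839956, 'cx': 317.4334196193346, 'cy': 242.40842691906082, 'k1': 0.04640910159778126, 'rvec': array([ 2.14803641, -2.18576272,  0.18382337]), 'tvec': array([0.10634689, 0.61138056, 1.04561463])}
{'time_s': 0.1, 'q': array([ 1.20399632e+00,  4.23742409e-01,  1.63058315e+00,  3.25940696e-05,
        1.08860784e+00, -1.90231088e-02]), 'dq': array([ 0.00034066, -0.00057853, -0.00165537,  0.00038393,  0.00089653,
        0.00140171]), 'joint_torque': array([-3.47330924e-04, -5.45612419e+01, -2.74323982e+01,  6.44637085e-02,
        1.87726622e-02, -5.01251384e-05]), 'ee_pos': array([0.2129036 , 0.58735967, 0.40400497]), 'eef_rot': array([-3.14025270e+00, -5.43559249e-05,  2.79380058e+00]), 'wrist_force': array([ 0.13377752, -0.4122813 , -0.1834276 ]), 'ft_torque': array([-0.0053903 ,  0.01651205, -0.00307718]), 'gripper_width': 0.08762187516857381} 0.182
```

View pics/top0.png

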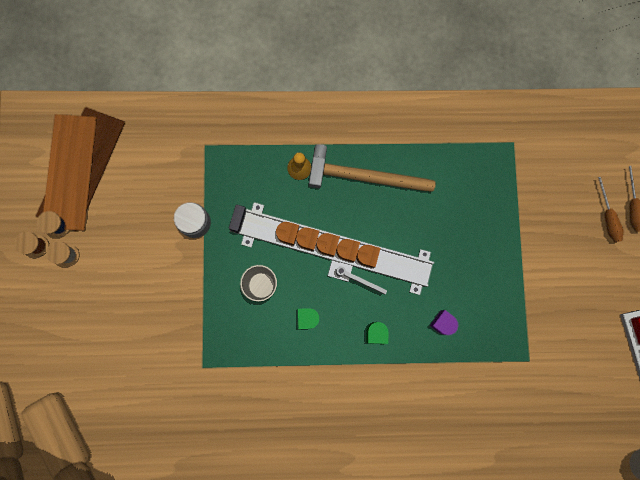

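View pics/scene0.png

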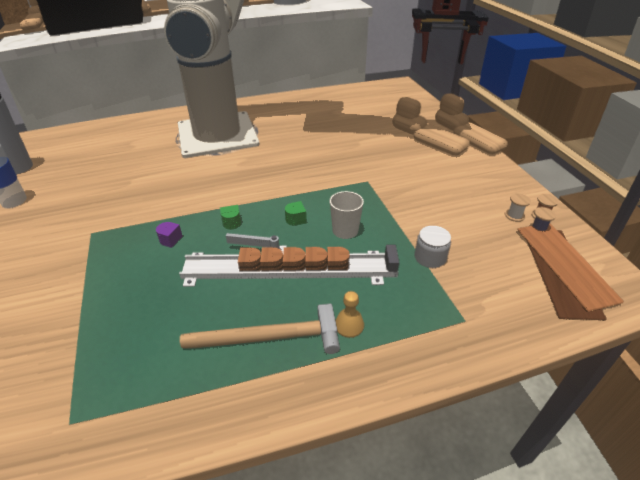

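The top view shows five brown heels at (287,233) to (368,256), with the end stop at (238,218) and the open rail end at about (432,273). The keeper pivot is at (341,271) and its free end at about (385,292). Look-alikes are two green ones at (307,319) and (377,333) and a purple one at (446,323), all off the rail, so they are not meant. I'll confirm this in an enlarged crop.

```bash
cat > h.py <<'E'
import numpy as np,cv2
from rig import env
def cam(n):
    m=env.camera_model(n); f=240/np.tan(np.radians(m['vfov']/2)); R=cv2.Rodrigues(m['rvec'])[0]
    K=np.array([[f,0,m['cx']],[0,f,m['cy']],[0,0,1.]]); return K,np.array([m['k1'],0,0,0.]),R,m['tvec'],m['rvec']
def ray(n,px,z):
    K,D,R,t,_=cam(n)
    p=cv2.undistortPoints(np.array([[px]],float),K,D)[0,0]
    c=-R.T@t; d=R.T@np.array([p[0],p[1],1]); return c+d*(z-c[2])/d[2]
def proj(n,P):
    K,D,R,t,r=cam(n); return cv2.projectPoints(np.array(P,float).reshape(-1,3),r,t,K,D)[0][:,0]
E
python3 - <<'E'
import cv2
im=cv2.imread("pics/top0.png")
cv2.imwrite("pics/c0.png",cv2.resize(im[190:310,228:388+60],None,fx=3.6,fy=3.6,interpolation=cv2.INTER_CUBIC))
from h import *
for p in [(341,271),(204,143),(515,143),(528,362),(432,273)]: print(p,ray("top",p,0.0))
E
```

```text
(341, 271) [0.55813625 0.04668927 0.        ]
(204, 143) [0.83394475 0.32969558 0.        ]
(515, 143) [ 0.82715835 -0.33366751  0.        ]
(528, 362) [ 0.36746373 -0.32790888  0.        ]
(432, 273) [ 0.55090168 -0.14222511  0.        ]
```

View pics/c0.png

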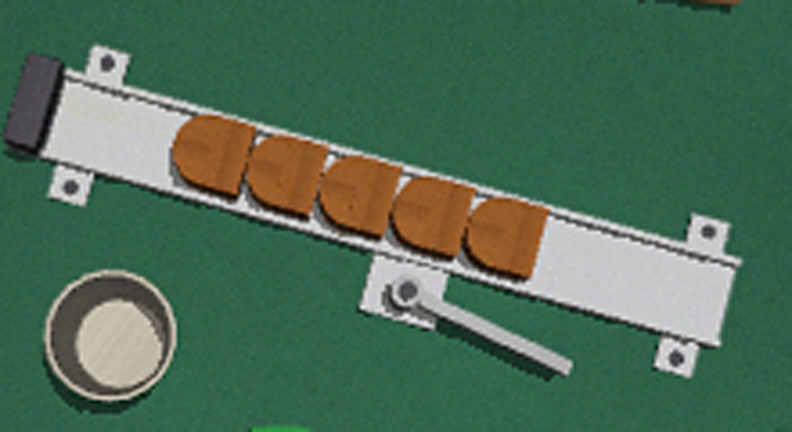

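```bash
cat >> h.py <<'E'
def r2w(p,P): 
    P=np.atleast_2d(P); c,s=np.cos(p[2]),np.sin(p[2]); return np.c_[p[0]+c*P[:,0]-s*P[:,1],p[1]+s*P[:,0]+c*P[:,1],P[:,2]]
def w2r(p,W):
    W=np.atleast_2d(W); c,s=np.cos(p[2]),np.sin(p[2]); d=W[:,:2]-p[:2]; return np.c_[c*d[:,0]+s*d[:,1],-s*d[:,0]+c*d[:,1]]
E
python3 - <<'E'
from h import *
from scipy.optimize import least_squares
f=lambda a:np.array(a)/3.6+[228,190]-.36
M=[(-.21,-.026,.016),(-.21,.026,.016),(-.03,.046,.04),(.19,-.026,.04),(.19,.026,.04)]
I=f([(740,261),(719,345),(407,290),(62,62),(40,153)])
s=least_squares(lambda p:(proj("top",r2w(p,M))-I).ravel(),[.6,0,1.3]); p=s.x
print(p,s.fun.reshape(-1,2).round(2)); np.save("rail.npy",p)
for n,a,z in [("h5",(549,207),.04),("h5",(527,280),.04),("h1tip",(171,155),.04),("kend",(571,368),.038),("cup",(110,338),.08)]:
    w=ray("top",f(a),z); print(n,w.round(4),w2r(p,w).round(4))
for n,a,z in [("burn",(299,165),.03),("ham",(317,180),.02),("handle",(435,186),.02),("tin",(190,218),.06)]:
    w=ray("top",a,z); print(n,w.round(4),w2r(p,w).round(4))
import itertools
for k in range(5): print(k)if 0 else None
E
```

```text
[0.60815869 0.06559508 1.28140216] [[ 0.59 -0.6 ]
 [ 0.39  0.54]
 [ 0.22  0.48]
 [ 0.07  0.11]
 [-1.23 -0.6 ]]
h5 [ 0.6016 -0.0302  0.04  ] [[-0.0937 -0.0211]]
h5 [ 0.5609 -0.0165  0.04  ] [[-0.0921  0.0218]]
h1tip [0.634  0.1801 0.04  ] [[0.1172 0.0079]]
kend [ 0.512  -0.0395  0.038 ] [[-0.1282  0.0622]]
cup [0.5304 0.2114 0.08  ] [[0.1176 0.1161]]
burn [0.776  0.1302 0.03  ] [[ 0.1098 -0.1424]]
ham [0.7465 0.0933 0.02  ] [[ 0.066  -0.1247]]
handle [ 0.7306 -0.1522  0.02  ] [[-0.1738 -0.1795]]
tin [0.6625 0.3453 0.06  ] [[0.2836 0.0278]]
```

```bash
cat >> h.py <<'E'
from scipy.spatial.transform import Rotation as Ro
rail=np.load("rail.npy") if __import__('os').path.exists("rail.npy") else None
def goal(x,y,ztip):  # rail coords of tool axis -> shift in tool axes, cm
    s=env.sense(); R=Ro.from_euler('xyz',s['eef_rot'])
    w=r2w(rail,[x,y,ztip+env.nose_length])[0]
    return (R.inv().apply(w-s['ee_pos'])*100).round(2)
def here():
    s=env.sense(); print(s['time_s'].__round__(2),'rail',w2r(rail,s['ee_pos'])[0].round(4),'tip',round(s['ee_pos'][2]-.182,4),s['eef_rot'].round(4),s['wrist_force'].round(2),s['gripper_width'])
E
python3 - <<'E'
from h import *
here(); print(goal(-.125,0,.12), "want yaw",np.pi-(np.pi/2-rail[2]))
E
```

```text
0.1 rail [0.3873 0.5277] tip 0.222 [-3.1403e+00 -1.0000e-04  2.7938e+00] [ 0.13 -0.41 -0.18] 0.08762187516857381
[-55.67 -48.05  10.26] want yaw 2.8521984914891094
```

Request:
{"api": "play_rows", "payload": {
  "steps": [0,0,-0.058,-28,-24,0,1,0,0,-0.058,-28,-24,0,1,0,0,-0.058,-28,-24,0,1,0,0,-0.058,-28,-24,0,1,0,0,-0.058,-28,-24,0,1,0,0,-0.058,-28,-24,0,1,0,0,-0.058,-28,-24,0,1,0,0,-0.058,-28,-24,0,1],
  "force": 30
}}

```text
time_s: 0.77
ee_pos: [0.3774, 0.2955, 0.4046]
eef_rot: [-3.141, -0.0, 2.852]
wrist_force: [0.3, -0.2, 0.5]
gripper_width: 0.0376
```

```bash
python3 -c "
from h import *
here(); print(goal(-.125,0,.12))"
```

```text
0.77 rail [0.1544 0.2868] tip 0.2226 [-3.1414e+00 -1.0000e-04  2.8522e+00] [ 0.33 -0.2   0.46] 0.037628358005688665
[-28.68 -27.94  10.26]
```

Request:
{"api": "play_rows", "payload": {
  "steps": [0,0,0,-28.0,-27.0,4,1,0,0,0,-28.0,-27.0,4,1,0,0,0,-28.0,-27.0,4,1,0,0,0,-28.0,-27.0,4,1,0,0,0,-28.0,-27.0,4,1,0,0,0,-28.0,-27.0,4,1,0,0,0,-28.0,-27.0,4,1,0,0,0,-28.0,-27.0,4,1]
}}

```text
time_s: 1.43
ee_pos: [0.5405, 0.0065, 0.3702]
eef_rot: [-3.142, -0.0, 2.852]
wrist_force: [0.8, 1.4, -0.0]
gripper_width: 0.0005
```

Request:
{"api": "play_rows", "payload": {
  "steps": [0,0,0,0,0,0,1,0,0,0,0,0,0,1]
}}

```text
time_s: 1.6
ee_pos: [0.5405, 0.0066, 0.3699]
eef_rot: [-3.141, -0.001, 2.848]
wrist_force: [0.4, 0.6, -0.5]
gripper_width: 0.0004
```

```bash
python3 -c "
from h import *
here(); print(goal(-.125,0,.06),goal(-.125,0,.013))"
```

```text
1.6 rail [-0.0758  0.0481] tip 0.1879 [-3.1414e+00 -1.1000e-03  2.8478e+00] [ 0.36  0.61 -0.53] 0.00042064257332656986
[-4.84 -4.89 12.78] [-4.85 -4.89 17.48]
```

Request:
{"api": "play_rows", "payload": {
  "steps": [0,0,0,-4.84,-4.89,3,1,0,0,0,-4.84,-4.89,6,1,0,0,0,-4.84,-4.89,9,1,0,0,0,-4.84,-4.89,12,1,0,0,0,-4.84,-4.89,12.8,1,0,0,0,-4.84,-4.89,12.8,1,0,0,0,-4.84,-4.89,12.8,1]
}}

```text
time_s: 2.18
ee_pos: [0.5724, -0.0511, 0.2433]
eef_rot: [3.142, -0.0, 2.853]
wrist_force: [-0.3, 0.3, 0.1]
gripper_width: 0.0006
```

```bash
python3 -c "
from h import *
here(); print(goal(-.125,0,.013),goal(-.036,0,.013))
im=env.capture('top'); im2=env.capture('scene')
cv2.imwrite('pics/c1.png',np.hstack([cv2.resize(im[170:320,220:460],(480,300)),cv2.resize(im2[170:320,150:450][:, :240],(480,300)) ][:1]+[cv2.resize(im2[200:312,170:349],(480,300))])[:, :960][:, :]) if 0 else cv2.imwrite('pics/c1.png',np.vstack([cv2.resize(im[190:310,228:448],(550,300)),cv2.resize(im2[190:310,160:380],(550,300))]))
"
```

```text
2.18 rail [-0.122  0.001] tip 0.0613 [ 3.1416e+00 -3.0000e-04  2.8531e+00] [-0.28  0.28  0.11] 0.0005970738552059426
[-0.1  -0.3   4.83] [-0.11  8.6   4.83]
```

View pics/c1.png

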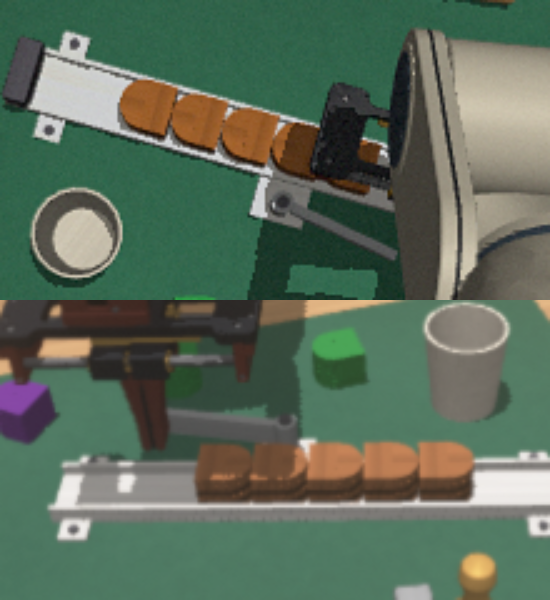

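The fingertips, at (155,445) in the lower half, hang over the channel behind heel5, whose face is at (197,475), and the row is untouched. I'll go down and then push slowly.

Request:
{"api": "play_rows", "payload": {
  "steps": [0,0,0,-0.1,-0.3,1.5,1,0,0,0,-0.1,-0.3,3,1,0,0,0,-0.1,-0.3,4.2,1,0,0,0,-0.1,-0.3,4.8,1,0,0,0,-0.1,-0.3,4.8,1,0,0,0,-0.1,-0.3,4.8,1]
}}

```text
time_s: 2.78
ee_pos: [0.5727, -0.0551, 0.1951]
eef_rot: [3.141, 0.0, 2.852]
wrist_force: [0.4, -0.3, 0.4]
gripper_width: 0.0003
```

```bash
python3 -c "
from h import *
here(); print(goal(-.036,0,.013))"
```

```text
2.78 rail [-0.1258 -0.0005] tip 0.0131 [3.1415e+00 5.0000e-04 2.8520e+00] [ 0.44 -0.33  0.4 ] 0.0002840416858320698
[0.05 8.98 0.01]
```

Pushing at about 36 mm/s (3 mm per row).

Request:
{"api": "play_rows", "payload": {
  "steps": [0,0,0,0,0.3,0,1,0,0,0,0,0.6,0,1,0,0,0,0,0.9,0,1,0,0,0,0,1.2,0,1,0,0,0,0,1.5,0,1,0,0,0,0,1.8,0,1,0,0,0,0,2.1,0,1,0,0,0,0,2.4,0,1]
}}

```text
time_s: 3.45
ee_pos: [0.5794, -0.0319, 0.1945]
eef_rot: [-3.141, -0.0, 2.852]
wrist_force: [-0.4, -0.7, 0.4]
gripper_width: 0.0006
```

Request:
{"api": "play_rows", "payload": {
  "steps": [0,0,0,0,0.3,0,1,0,0,0,0,0.6,0,1,0,0,0,0,0.9,0,1,0,0,0,0,1.2,0,1,0,0,0,0,1.5,0,1,0,0,0,0,1.8,0,1,0,0,0,0,2.1,0,1,0,0,0,0,2.4,0,1]
}}

```text
time_s: 4.12
ee_pos: [0.5862, -0.009, 0.1946]
eef_rot: [-3.142, -0.0, 2.852]
wrist_force: [-0.3, -1.5, 1.1]
gripper_width: 0.0003
```

Request:
{"api": "play_rows", "payload": {
  "steps": [0,0,0,0,0.3,0,1,0,0,0,0,0.6,0,1,0,0,0,0,0.9,0,1,0,0,0,0,1.2,0,1,0,0,0,0,1.5,0,1,0,0,0,0,1.8,0,1,0,0,0,0,2.1,0,1,0,0,0,0,2.4,0,1]
}}

```text
time_s: 4.78
ee_pos: [0.5931, 0.014, 0.1946]
eef_rot: [-3.142, -0.0, 2.852]
wrist_force: [-0.8, -1.7, 1.2]
gripper_width: 0.0005
```

```bash
python3 -c "
from h import *
here(); print(goal(-.0335,0,.013))
im=env.capture('top'); im2=env.capture('scene')
cv2.imwrite('pics/c2.png',np.vstack([cv2.resize(im[190:310,228:448],(550,300)),cv2.resize(im2[230:290,220:410],(760,240))[:, :550] if 0 else cv2.resize(im2[220:300,250:410],(550,275))]))
"
```

```text
4.78 rail [-0.0537 -0.0003] tip 0.0126 [-3.1416e+00 -1.0000e-04  2.8518e+00] [-0.8  -1.69  1.25] 0.0005342248730240076
[ 0.03  2.02 -0.04]
```

View pics/c2.png

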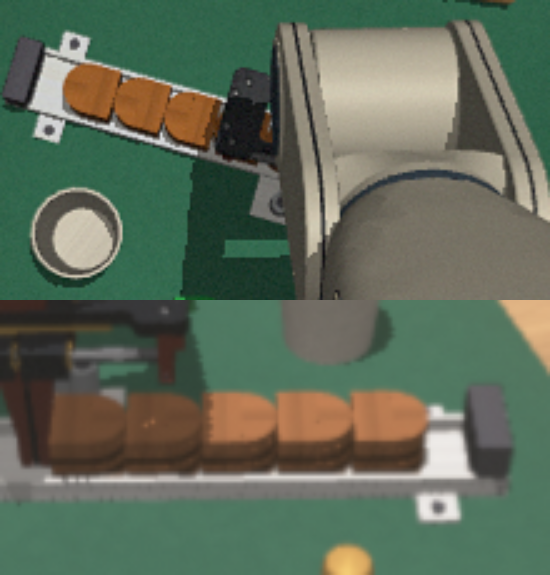

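The row is closed up and moving as one train, with heel1's tip at (427,430) about 20 mm short of the stop at (470,430). I'll keep going.

Request:
{"api": "play_rows", "payload": {
  "steps": [0,0,0,0,0.25,0,1,0,0,0,0,0.5,0,1,0,0,0,0,0.75,0,1,0,0,0,0,1.0,0,1,0,0,0,0,1.2,0,1,0,0,0,0,1.4,0,1,0,0,0,0,1.55,0,1,0,0,0,0,1.7,0,1]
}}

```text
time_s: 5.55
ee_pos: [0.5979, 0.0302, 0.1946]
eef_rot: [-3.142, -0.0, 2.852]
wrist_force: [-0.0, -1.4, -0.5]
gripper_width: 0.0004
```

Request:
{"api": "play_rows", "payload": {
  "steps": [0,0,0,0,0.05,0,1,0,0,0,0,0.1,0,1,0,0,0,0,0.15,0,1,0,0,0,0,0.2,0,1]
}}

```text
time_s: 5.88
ee_pos: [0.5984, 0.0319, 0.1946]
eef_rot: [-3.142, -0.0, 2.852]
wrist_force: [-1.3, -1.9, 1.0]
gripper_width: 0.0008
```

```bash
python3 -c "
from h import *
here(); print(goal(-.0335,0,.013))"
```

```text
5.88 rail [-0.035  -0.0003] tip 0.0126 [-3.1416e+00 -1.0000e-04  2.8517e+00] [-1.34 -1.86  1.02] 0.0008292597454053283
[ 0.03  0.15 -0.04]
```

Not at the stop yet, since the force is still only friction. I'll creep.

Request:
{"api": "play_rows", "payload": {
  "steps": [0,0,0,0,0.05,0,1,0,0,0,0,0.1,0,1,0,0,0,0,0.15,0,1,0,0,0,0,0.2,0,1]
}}

```text
time_s: 6.22
ee_pos: [0.599, 0.0339, 0.1946]
eef_rot: [-3.142, -0.0, 2.852]
wrist_force: [-0.1, -2.2, 0.3]
gripper_width: 0.0001
```

Request:
{"api": "play_rows", "payload": {
  "steps": [0,0,0,0,0.05,0,1,0,0,0,0,0.1,0,1]
}}

```text
time_s: 6.38
ee_pos: [0.5993, 0.0349, 0.1945]
eef_rot: [-3.142, -0.0, 2.852]
wrist_force: [-0.2, -2.0, -0.3]
gripper_width: 0.0008
```

Request:
{"api": "play_rows", "payload": {
  "steps": [0,0,0,0,0.05,0,1,0,0,0,0,0.1,0,1,0,0,0,0,0.15,0,1]
}}

```text
time_s: 6.63
ee_pos: [0.5998, 0.0363, 0.1946]
eef_rot: [3.142, -0.0, 2.852]
wrist_force: [-1.0, -1.7, -0.2]
gripper_width: 0.0004
```

Request:
{"api": "play_rows", "payload": {
  "steps": [0,0,0,0,0.05,0,1,0,0,0,0,0.1,0,1]
}}

```text
time_s: 6.8
ee_pos: [0.6, 0.0373, 0.1946]
eef_rot: [-3.142, -0.0, 2.852]
wrist_force: [-0.1, -1.5, 0.3]
gripper_width: 0.0002
```

```bash
python3 -c "
from h import *
here()
im=env.capture('top'); im2=env.capture('scene')
cv2.imwrite('pics/c3.png',np.vstack([cv2.resize(im[190:310,228:448],(550,300),interpolation=2),cv2.resize(im2[220:300,250:410],(550,275),interpolation=2)]))
"
```

```text
6.8 rail [-0.0295 -0.0003] tip 0.0126 [-3.1416 -0.      2.8518] [-0.14 -1.52  0.34] 0.0001643462738003452
```

View pics/c3.png

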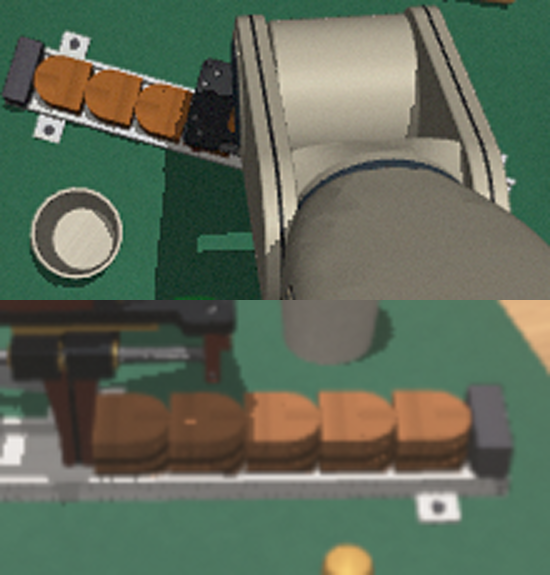

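Heel1's tip is at (470,425), right by the stop face, but the force has not risen. I'll creep on.

Request:
{"api": "play_rows", "payload": {
  "steps": [0,0,0,0,0.05,0,1,0,0,0,0,0.1,0,1]
}}

```text
time_s: 7.07
ee_pos: [0.6003, 0.0382, 0.1946]
eef_rot: [-3.142, -0.0, 2.852]
wrist_force: [-0.5, -2.5, 1.0]
gripper_width: 0.0006
```

Request:
{"api": "play_rows", "payload": {
  "steps": [0,0,0,0,0.05,0,1,0,0,0,0,0.1,0,1]
}}

```text
time_s: 7.23
ee_pos: [0.6004, 0.0386, 0.1946]
eef_rot: [-3.14, -0.001, 2.852]
wrist_force: [-2.1, -7.9, 1.7]
gripper_width: 0.0004
```

Request:
{"api": "play_rows", "payload": {
  "steps": [0,0,0,0,0.05,0,1,0,0,0,0,0.1,0,1]
}}

```text
time_s: 7.4
ee_pos: [0.6004, 0.039, 0.1946]
eef_rot: [-3.139, -0.001, 2.852]
wrist_force: [-3.3, -13.0, 4.6]
gripper_width: 0.0002
```

Contact with the stop at 13 N. I'll hold briefly and then back straight out along the rail.

Request:
{"api": "play_rows", "payload": {
  "steps": [0,0,0,0,0,0,1,0,0,0,0,0,0,1,0,0,0,0,0,0,1,0,0,0,0,-0.5,0,1,0,0,0,0,-1.5,0,1,0,0,0,0,-3,0,1,0,0,0,0,-5,0,1,0,0,0,0,-7,0,1]
}}

```text
time_s: 8.07
ee_pos: [0.5804, -0.0281, 0.1946]
eef_rot: [3.141, 0.0, 2.853]
wrist_force: [-0.0, -0.8, 0.1]
gripper_width: 0.0007
```

Request:
{"api": "play_rows", "payload": {
  "steps": [0,0,0,0,-0.5,-3,1,0,0,0,0,-1,-6,1,0,0,0,0,-2,-8,1,0,0,0,-3,-2,-8,1,0,0,0,-6,-2,-8,1,0,0,0,-10,-2,-8,1,0,0,0,-11,-2,-8,1,0,0,0,-11,-2,-8,1]
}}

```text
time_s: 8.73
ee_pos: [0.6823, -0.0793, 0.2746]
eef_rot: [3.141, 0.002, 2.851]
wrist_force: [-0.4, 0.8, 0.5]
gripper_width: 0.0005
```

```bash
python3 -c "
from h import *
here()
im=env.capture('top'); im2=env.capture('scene')
cv2.imwrite('pics/c4.png',np.vstack([cv2.resize(im[190:310,228:448],(550,300),interpolation=2),cv2.resize(im2[190:310,180:400],(550,300),interpolation=2)]))
print(proj('top',r2w(rail,[[-.03,.046,.04],[-.02,0.02,.04],[-.02,-.02,.04]])), proj('scene',r2w(rail,[[-.03,.046,.04],[-.02,0.02,.04],[-.02,-.02,.04],[-.12,.1,.02]])))
"
```

```text
8.73 rail [-0.1177 -0.1124] tip 0.0926 [3.1411e+00 2.5000e-03 2.8506e+00] [-0.43  0.84  0.53] 0.0005192536472640514
[[340.91542711 270.68042246]
 [339.48024899 256.84754196]
 [344.66515525 237.80437751]] [[272.46506962 237.77313505]
 [276.68475244 246.48869473]
 [275.4039179  260.78806946]
 [232.58423232 228.60636866]]
```

View pics/c4.png

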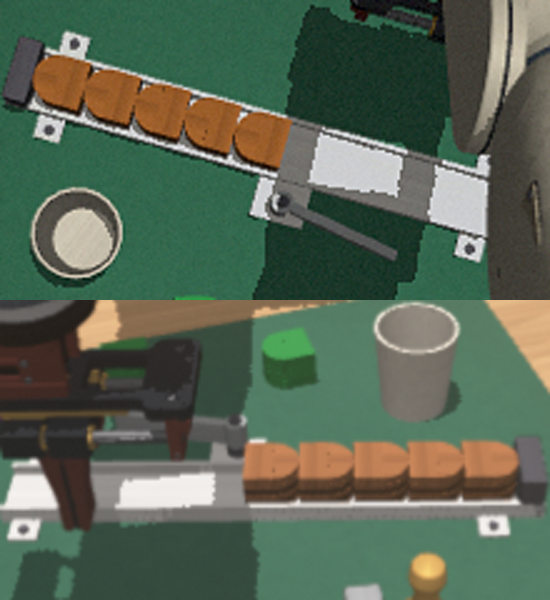

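The row is home: heel5's face at top-view px (344,238) matches the predicted (344.7,237.8), and the heels are closed up. The keeper is unmoved. My sideways move went to the -y side, but clear of everything; I'll cross over to the outer side of the keeper.

Request:
{"api": "play_rows", "payload": {
  "steps": [0,0,0,4,0,0,1,0,0,0,8,0,0,1,0,0,0,12,0,0,1,0,0,0,16,0.3,0,1,0,0,0,20,0.5,0,1,0,0,0,20.7,0.5,0,1,0,0,0,20.7,0.5,0,1,0,0,0,20.7,0.5,0,1]
}}

```text
time_s: 9.5
ee_pos: [0.4832, -0.0135, 0.275]
eef_rot: [3.141, 0.001, 2.853]
wrist_force: [0.5, -0.5, 0.4]
gripper_width: 0.0005
```

```bash
python3 -c "
from h import *
here(); print(goal(-.113,.095,.023)); print(w2r(rail,[ray('top',(377,333),.03),ray('top',(307,319),.03),ray('top',(446,323),.03)]))
"
```

```text
9.5 rail [-0.1114  0.0972] tip 0.093 [3.1414e+00 7.0000e-04 2.8525e+00] [ 0.53 -0.47  0.36] 0.0005295254587876953
[-0.21 -0.16  7.  ]
[[-0.13175321  0.14516775]
 [ 0.0093851   0.15579502]
 [-0.25960061  0.08923563]]
```

Request:
{"api": "play_rows", "payload": {
  "steps": [0,0,0,-0.2,-0.15,2.5,1,0,0,0,-0.2,-0.15,5,1,0,0,0,-0.2,-0.15,6.5,1,0,0,0,-0.2,-0.15,7,1,0,0,0,-0.2,-0.15,7,1,0,0,0,-0.2,-0.15,7,1]
}}

```text
time_s: 10.0
ee_pos: [0.486, -0.0159, 0.2047]
eef_rot: [3.141, 0.0, 2.851]
wrist_force: [-0.9, -1.3, -0.0]
gripper_width: 0.0006
```

```bash
python3 -c "
from h import *
here()
for t in np.r_[0:1.58:.1,1.57]:
    c,s=np.cos(t),np.sin(t); x=-.03-.075*c-.004*s-.008; y=.046-.075*s+.004*c+.010
    g=goal(x,y,.023); print(round(t,2),g)
im=env.capture('scene'); cv2.imwrite('pics/c5.png',cv2.resize(im[180:300,180:340],(640,480),interpolation=2))
"
```

```text
10.0 rail [-0.113   0.0938] tip 0.0227 [3.1415e+00 5.0000e-04 2.8515e+00] [-0.9  -1.32 -0.04] 0.0005502696131228591
0.0 [-3.38 -0.   -0.03]
0.1 [-4.13 -0.   -0.03]
0.2 [-4.88  0.07 -0.03]
0.3 [-5.62  0.22 -0.03]
0.4 [-6.33  0.44 -0.02]
0.5 [-7.03  0.73 -0.02]
0.6 [-7.69  1.09 -0.02]
0.7 [-8.31  1.51 -0.02]
0.8 [-8.88  1.99 -0.02]
0.9 [-9.41  2.53 -0.02]
1.0 [-9.87  3.11 -0.02]
1.1 [-10.28   3.75  -0.02]
1.2 [-10.62   4.41  -0.02]
1.3 [-10.9    5.11  -0.02]
1.4 [-11.1    5.84  -0.02]
1.5 [-11.23   6.58  -0.02]
1.57 [-11.28   7.1   -0.02]
```

View pics/c5.png

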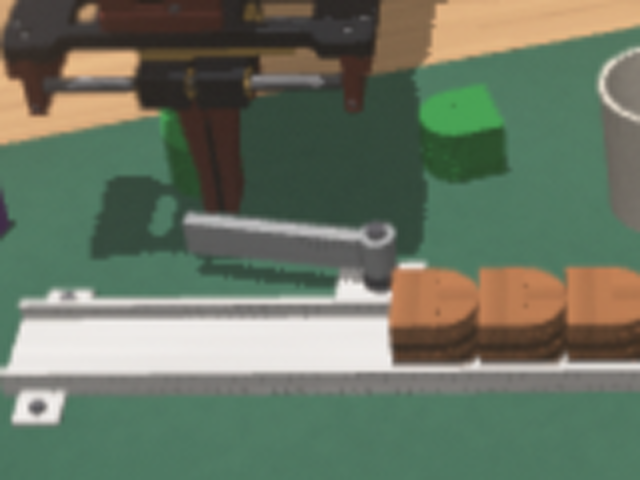

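The fingers, at (222,205), stand just outside the bar, whose tip is at (185,225) and pivot at (377,235). I'll sweep it round.

Request:
{"api": "play_rows", "payload": {
  "steps": [0,0,0,-0.9,0,0,1,0,0,0,-1.7,0,0,1,0,0,0,-2.5,0,0,1,0,0,0,-3.4,0,0,1,0,0,0,-4.1,0,0,1,0,0,0,-4.9,0.05,0,1,0,0,0,-5.6,0.2,0,1,0,0,0,-6.3,0.45,0,1]
}}

```text
time_s: 10.72
ee_pos: [0.5475, -0.0296, 0.2046]
eef_rot: [-3.141, -0.0, 2.852]
wrist_force: [-0.3, -0.6, 1.2]
gripper_width: 0.0004
```

Request:
{"api": "play_rows", "payload": {
  "steps": [0,0,0,-0.7,0.3,0,1,0,0,0,-1.35,0.65,0,1,0,0,0,-2.0,1.05,0,1,0,0,0,-2.55,1.55,0,1,0,0,0,-3.1,2.1,0,1,0,0,0,-3.55,2.65,0,1,0,0,0,-3.95,3.3,0,1,0,0,0,-4.3,3.95,0,1]
}}

```text
time_s: 11.38
ee_pos: [0.5999, -0.0032, 0.2046]
eef_rot: [3.142, 0.0, 2.852]
wrist_force: [-0.2, -0.4, -1.8]
gripper_width: 0.0006
```

```bash
python3 -c "
from h import *
here(); print(goal(-.0491,-.0138,.023),goal(-.042,-.019,.023))
im=env.capture('top'); im2=env.capture('scene')
cv2.imwrite('pics/c6.png',np.vstack([cv2.resize(im[190:310,228:448],(550,300),interpolation=2),cv2.resize(im2[190:310,180:400],(550,300),interpolation=2)]))
"
```

```text
11.38 rail [-0.0683 -0.0117] tip 0.0226 [3.1416e+00 2.0000e-04 2.8519e+00] [-0.21 -0.35 -1.78] 0.0006425140113997215
[-0.21  1.92 -0.04] [-0.73  2.63 -0.04]
```

View pics/c6.png

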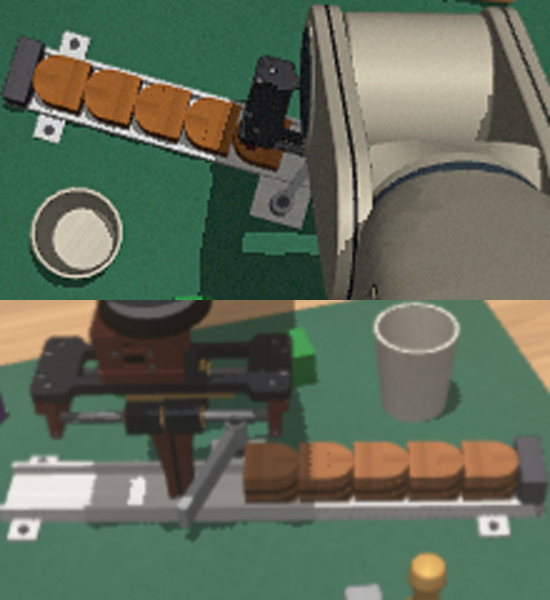

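The bar has swung with the fingers to about 1.2 rad, from (237,430) to (187,510), and the row is still home. I'll finish it slowly.

Request:
{"api": "play_rows", "payload": {
  "steps": [0,0,0,-0.15,0.35,0,1,0,0,0,-0.3,0.7,0,1,0,0,0,-0.4,1.05,0,1,0,0,0,-0.5,1.4,0,1,0,0,0,-0.6,1.7,0,1,0,0,0,-0.7,2.0,0,1,0,0,0,-0.7,2.2,0,1,0,0,0,-0.7,2.4,0,1]
}}

```text
time_s: 12.15
ee_pos: [0.6131, 0.0174, 0.2046]
eef_rot: [3.141, 0.001, 2.852]
wrist_force: [0.8, -0.3, 0.1]
gripper_width: 0.0002
```

Request:
{"api": "play_rows", "payload": {
  "steps": [0,0,0,0,0.05,0,1,0,0,0,0,0.1,0,1,0,0,0,0,0.15,0,1]
}}

```text
time_s: 12.4
ee_pos: [0.6133, 0.0186, 0.2046]
eef_rot: [3.142, 0.0, 2.852]
wrist_force: [1.6, -0.4, -0.1]
gripper_width: 0.0007
```

Request:
{"api": "play_rows", "payload": {
  "steps": [0,0,0,0,0.05,0,1,0,0,0,0,0.1,0,1]
}}

```text
time_s: 12.57
ee_pos: [0.6136, 0.0195, 0.2046]
eef_rot: [3.142, 0.0, 2.852]
wrist_force: [-0.1, -1.0, -0.0]
gripper_width: 0.0002
```

Request:
{"api": "play_rows", "payload": {
  "steps": [0,0,0,0,0.05,0,1,0,0,0,0,0.1,0,1,0,0,0,0,0.15,0,1]
}}

```text
time_s: 12.82
ee_pos: [0.6139, 0.0202, 0.2046]
eef_rot: [-3.14, -0.0, 2.852]
wrist_force: [-0.8, -10.5, 2.5]
gripper_width: 0.0008
```

Request:
{"api": "play_rows", "payload": {
  "steps": [0,0,0,0,0.05,0,1,0,0,0,0,0.1,0,1]
}}

```text
time_s: 12.98
ee_pos: [0.614, 0.0205, 0.2046]
eef_rot: [-3.139, -0.0, 2.852]
wrist_force: [-2.0, -15.0, 3.3]
gripper_width: 0.0004
```

Request:
{"api": "play_rows", "payload": {
  "steps": [0,0,0,0,0.05,0,1,0,0,0,0,0.1,0,1]
}}

```text
time_s: 13.15
ee_pos: [0.6141, 0.0207, 0.2046]
eef_rot: [-3.138, -0.001, 2.853]
wrist_force: [-3.3, -19.0, 3.6]
gripper_width: 0.0003
```

At the limit with 19 N. I'll hold, back off along the rail, lift and move away.

Request:
{"api": "play_rows", "payload": {
  "steps": [0,0,0,0,0,0,1,0,0,0,0,0,0,1,0,0,0,0,-0.4,0,1,0,0,0,0,-1.2,0,1,0,0,0,0,-2.5,0,1,0,0,0,0,-4,0,1,0,0,0,0,-5,0,1,0,0,0,0,-5,-2,1]
}}

```text
time_s: 13.82
ee_pos: [0.5979, -0.0272, 0.2216]
eef_rot: [-3.14, -0.007, 2.85]
wrist_force: [-0.7, -0.1, -0.2]
gripper_width: 0.0002
```

Request:
{"api": "play_rows", "payload": {
  "steps": [0,0,0,0,0,-4,1,0,0,0,0,0,-8,1,0,0,0,0,-3,-12,1,0,0,0,0,-7,-14,1,0,0,0,0,-11,-14,1,0,0,0,0,-14,-14,1,0,0,0,0,-14,-14,1,0,0,0,0,-14,-14,1]
}}

```text
time_s: 14.48
ee_pos: [0.5592, -0.1614, 0.3648]
eef_rot: [3.141, 0.0, 2.848]
wrist_force: [0.4, 0.1, 0.5]
gripper_width: 0.0008
```

```bash
python3 -c "
from h import *
here()
im=env.capture('top'); im2=env.capture('scene')
cv2.imwrite('pics/c7.png',np.vstack([cv2.resize(im[140:310,170:448],(550,336),interpolation=2),cv2.resize(im2[190:310,180:440],(550,254),interpolation=2)]))
"
```

```text
14.48 rail [-0.2315 -0.0179] tip 0.1828 [3.1414e+00 2.0000e-04 2.8475e+00] [0.43 0.11 0.54] 0.0008026224111879344
```

View pics/c7.png

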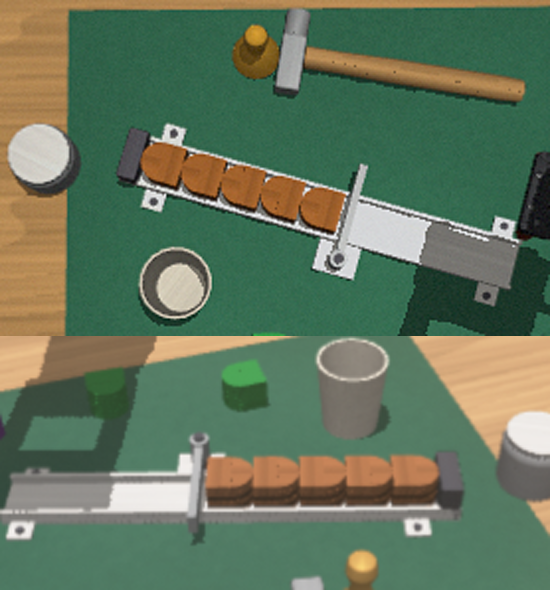

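The bar lies square across the rail, from (338,259) to (363,167). Its slope of 0.27 is perpendicular to the rail's. The heels are closed up against the stop, the bystanders are unmoved, and the gripper is clear.

```bash
python3 -c "
from rig import env
print(env.finish_job())"
```

```text
the job is handed in; nothing more can be done
None
```

The job is handed in after about 14.5 s of robot time. `finish_job` gave no verdict, so what follows is from my own checks.

**Row:** I pushed the five heels along as one train with the closed fingertips. Friction was about 2 N, and I stopped when the push force rose to about 13 N at the end stop. After I backed off, heel5's face was within a pixel of where it should be for a row that is home.

**Keeper bar:** I swept the bar round from its outer side until it met its limit at about 19 N, then backed off and lifted clear. In the last picture it stands square across the rail.

**Last picture:** The heels are closed up, and the cup, tin, hammer and burnisher look unmoved. The gripper touches nothing, with its fingertips about 18 cm above the table.

**Disagreements:**
- The row met the stop about 5 mm later than I expected from the finger width. The fingers look narrower at the tips, and the picture confirmed the row was home.
- After the row was home I made one sideways move to the wrong side of the rail, over clear table and touching nothing.

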